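# Clamp the adhesive jar with the pedal vice and unscrew its cap

### The arm

A 6-joint arm with a two-finger parallel gripper is mounted at the origin on the work surface. World frame = base frame: x ahead of the robot, y to its left, z up, the work surface at z = 0. Lengths are in m, angles in degrees, forces in N, time in s.
With the tool pointing down it reaches from about 0.4 to 0.825 m from the base axis. Payload 7 kg.
Tool frame: the origin (TCP) lies midway between the tips of the shut fingers; the grasp point (between the pads) lies 19 mm behind it; z points along the fingers, y is the direction in which the jaws open and shut (so a half turn about z gives the same grasp; the last joint's range is limited). The gripper opens to 88 mm and grips with 3 to 60 N. Pads are 19 mm wide; open, the fingers measure 130 mm over their backs; the gripper's body (78 mm by 193 mm) begins 47 mm behind the grasp point.
Start: joints at [80.907, 20.546, 0.682, 0, -70.136, -16.507], TCP at [0.292, 0.609, 0.227] pointing down, gripper open.
Joint ranges: [-176.03, 176.03], [-82.01, 121.73], [-58.28, 71.71], [-173.87, 95.51], [-174.79, -0.11], [-173.66, 173.66]. Speed limits (degrees/s): [136.94, 136.94, 172.46, 180, 180, 180].

### API

Orientations are given as a 3x3 rotation matrix whose columns are the frame's x, y, z axes.
In Python, from rig import robot gives the robot as it stands. Calls block until the motion is done:
- robot.goto(position, orientation): joint-space move of the TCP to a pose.
- robot.servo_line(position, ori=None, speed=0.15): straight line of the TCP; ori=None keeps the orientation; speed is the mean speed in m/s.
- robot.movej(angles): joint-space move.
- robot.move_gripper(opening): opening from 0.0 (shut) to 1.0 (fully open); the grip force is fixed at half the most; returns when the fingers have stopped.
- robot.dwell(seconds).
- robot.ik(position, orientation): joint angles nearest the present ones, or None.
- robot.grab_frame(name): name is "scene" or "top" or "wrist"; returns (picture, depth): 480x640x3 uint8, red, green, blue; 480x640 float32, m along the optical axis (not along the pixel's ray), 0 where there is no reading.
- robot.camera_info(name): a dict with "vfov" (degrees; the focal length in pixels is half the picture's height over the tangent of half this angle, whatever the lens; pixels are square), "cx", "cy" (the principal point, pixels), "view" (4x4, takes a point from world to camera coordinates); the wrist camera has in their place "T_tool_cam" (4x4, takes a point from camera to tool coordinates, whose origin is the TCP and whose axes are the flange's). Camera axes: x right, y down, z forward; pixel columns grow to the right and rows downward; lengths in m; the calibration is good to about 2 mm. A picture is of the moment at which its call begins: read the wrist's pose just before it. camera_info takes no time and is no camera call.
A pose or a line that the arm cannot do raises robot.Unreachable and nothing moves.
- robot.job_done(): hands the job in, once; it reports no verdict.
Readings, each from a call of its own:
- robot.read_t(): time.
- robot.read_qpos(): joint angles.
- robot.read_qvel(): joint speeds.
- robot.read_effort(): joint torques, N m.
- robot.read_position(): TCP position.
- robot.read_tcp_rot(): TCP orientation.
- robot.read_force(): force on the tool from outside, world axes, zero at the start.
- robot.read_ft_torque(): the same for the moment, N m.
- robot.read_grip_width(): opening from 0.0 (shut) to 1.0 (fully open).
Only numpy, scipy, OpenCV 4.12 (cv2) and the standard library are available. Lean on these libraries where they do the work, as an engineer would, in place of code of your own. Each camera call takes 0.05 s, during which the arm holds its last target.

### The job

Press the vice's yellow and black pedal right down to its stop, so that the jaws close on the adhesive jar, then unscrew the jar's orange cap until its thread lets go and lift it straight off. Finish while still holding the cap in the gripper, level and just above the jar's mouth, a couple of centimetres clear of it, with the jar left standing in the closed vice. Do not knock or move the other things on the bench.

Things in the scene. Friction and masses are not known exactly. Their poses are not given: they have to be found in the camera images.
- vice: grey pedal vice fixed to the bench. Origin on the bench under the middle of the closed jaws; z up. Base plate 130 (x) by 310 (y, -80 to +230) by 10 mm. Jaws 90 mm long, tops 62 mm above the bench: fixed one's face at y -33 mm, moving one's at y +59 mm when open; the pedal drives it 26 mm along -y. Pedal hinge: axis along x at y +105 mm, 34 mm above the bench; lever reaches out along +y
- pedal (a joint): pedal angle, rad: 0 = up (sloping up at 0.4 rad towards the vice's +y), 0.4 = down on its stop (level). Despite its return spring, ratchet-like friction keeps it wherever it is pushed, so pedal and jaws stay shut after release. Needs about 6 to 12 N at the pad, a little more while shoving the jar
- pad (a point): middle of the top face of the pedal's black ribbed pad (66 mm along the vice's x, 46 mm along y, on a yellow lever), 85 mm out along the lever from the hinge and 5 mm above the lever's mid-plane. Pressed from above with the fingertips; about 72 mm above the bench when up, 39 mm when down, moving about 9 mm along the vice's +y on the way
- jar_mouth (a point): centre of the jar's mouth, 104 mm above its underside (114 mm above the bench); z up, x and y square to its sides. White jar, blue and yellow label: body 64 x 64 x 66 mm, round neck 37 mm across, about 0.55 kg. Stands loose between the open jaws, up to 7 degrees askew; closing them pushes it sideways and squares it (2 mm play). Only the shut jaws stop it turning with the cap
- cap_center (a point): centre (half-way up) of the round ribbed orange cap, 61 mm across, 26 mm tall, white stroke on top along its x; z up. Screwed on, this point is 9 mm below the mouth and the skirt reaches 22 mm below it. Unscrews anticlockwise from above, stiff (0.35 N m); locked below about 0.8 rad, free above 1.0; turn the gripper 1.3 to 1.4. It does not rise while turning and stays where left
- thread (a joint): how far the cap is unscrewed, rad: 0 = tight, grows anticlockwise from above, locked below about 0.8, free above 1.0, stop at 1.75. It is the angle of the orange tamper ring, which stays on the neck and turns with the cap (slack, with the play of the clamped jar: up to 0.25 rad behind the gripper)
- bottle: clear bottle 60 mm across, 170 mm tall, standing beyond the vice, some 16 cm from the jar; not needed, leave alone. Origin at the centre of its underside
- tape_black: roll of black tape lying flat, 110 mm across, 48 mm tall, beyond the vice's pedal; not needed, leave alone. Origin at the centre of its underside
- tape_tan: roll of brown tape lying flat, 104 mm across, 48 mm tall, to the right of the robot; not needed, leave alone. Origin at the centre of its underside
- carton: red and white box 120 x 90 x 70 mm, to the right; not needed, leave alone. Origin at the centre of its underside
- tape_measure: black and green tape measure 75 x 40 x 65 mm, far right; not needed, leave alone. Origin at the centre of its underside
- drill: teal and black cordless drill standing on its battery, 200 mm tall, to the left; not needed, leave alone. Origin at the centre of its underside
- filler_pot: round white and green pot with a blue lid, 76 mm across, 98 mm tall, far left; not needed, leave alone. Origin at the centre of its underside
- scraper: scraper lying flat, to the left; not needed, leave alone. Origin at the centre of its underside
Not all that is in view belongs to the job. There is more than one size of the part that bears cap_center; the job needs the middle-sized.

How it is judged:
By the outcome, as a careful person would: the job done as asked, in the order asked, and still so for the second after the job is handed in, while the arm keeps its last pose, push and grip.
It also fails if it takes over 45 s, if anything falls off the work surface, if the arm or the gripper's body presses on something with over 40 N, if the wrist force passes 120 N, or if a joint passes its speed limit or range.

## Working session

There is one attempt and no reset: what is moved stays moved. The work goes in short steps, each a Python script; the robot and the scene stay as the last script left them, time stands still between calls to the robot, and variables do not carry over. Pictures are saved under pics/ and viewed, and the job is handed in when it is done.

```bash
ls; mkdir -p pics; python3 - <<'E'
from rig import robot
import cv2,numpy as np
for n in ["scene","top"]:
    p,d=robot.grab_frame(n); cv2.imwrite(f"pics/{n}0.png",p[:,:,::-1]); np.savez(f"pics/{n}0.npz",p=p,d=d)
    print(n,robot.camera_info(n))
print(robot.camera_info("wrist"),robot.read_t())
E
```

```text
pics
scene {'vfov': 50.744401199730035, 'cx': 314.8783854060337, 'cy': 236.58392907780583, 'view': array([[-0.45223631,  0.8918819 ,  0.00538526,  0.26708792],
       [ 0.68223169,  0.34980799, -0.64202359, -0.32263827],
       [-0.57449302, -0.28667239, -0.76666597,  1.85612609],
       [ 0.        ,  0.        ,  0.        ,  1.        ]])}
top {'vfov': 49.56211989701378, 'cx': 316.6775235910138, 'cy': 237.60946374403457, 'view': array([[-0.01200988, -0.99981643, -0.01492849,  0.00660126],
       [-0.987198  ,  0.01423033, -0.1588635 ,  0.54222141],
       [ 0.15904677,  0.01282944, -0.98718769,  1.26396166],
       [ 0.        ,  0.        ,  0.        ,  1.        ]])}
{'vfov': 70.82863396669222, 'cx': 321.1083783715872, 'cy': 240.3048621347502, 'T_tool_cam': array([[ 5.72570662e-04, -9.63963900e-01, -2.66032465e-01,
         7.23181806e-02],
       [ 9.99999827e-01,  5.15780210e-04,  2.83337824e-04,
         3.05844295e-04],
       [-1.35913153e-04, -2.66032582e-01,  9.63964028e-01,
        -1.58141810e-01],
       [ 0.00000000e+00,  0.00000000e+00,  0.00000000e+00,
         1.00000000e+00]])} 0.1
```

View pics/scene0.png

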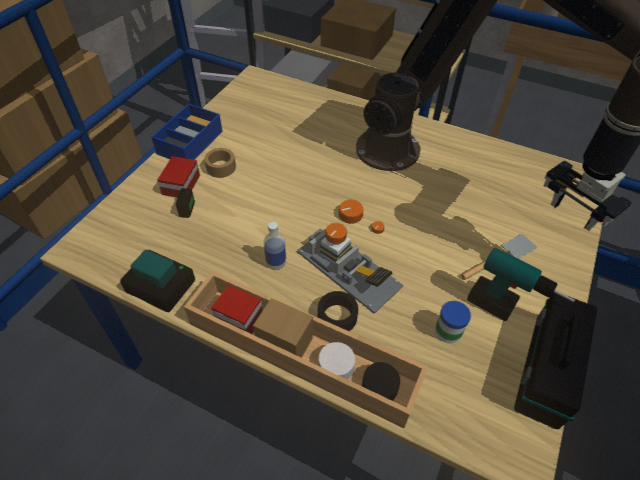

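View pics/top0.png

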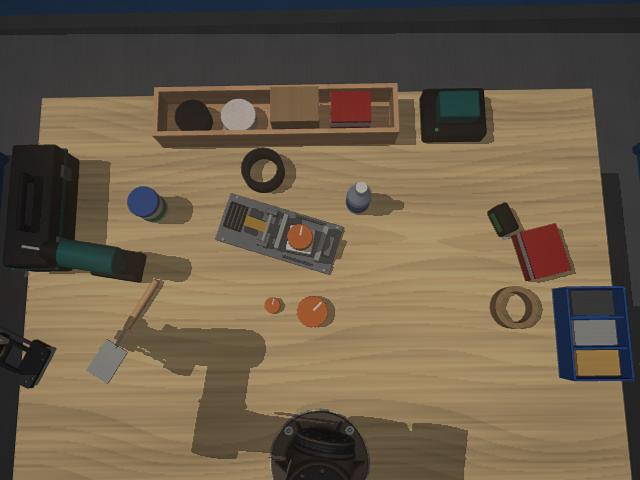

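The top view shows the vice at about (280,233). The jar with the middle-sized cap is at (300,237) and the pedal pad at about (237,215). Two other caps, one small and one large, lie loose at (272,305) and (312,311). The tape roll is at (263,170) and the bottle at (358,197). I'll enlarge both views.

```bash
cat > h.py <<'E'
import numpy as np,cv2
from rig import robot
def K(n):
    c=robot.camera_info(n); f=240/np.tan(np.radians(c["vfov"]/2)); return f,c["cx"],c["cy"]
def TW(n,pos=None,R=None):
    c=robot.camera_info(n)
    if n!="wrist": return np.linalg.inv(c["view"])
    T=np.eye(4);T[:3,:3]=R;T[:3,3]=pos
    return T@c["T_tool_cam"]
def at_z(n,u,v,z,T=None):
    f,cx,cy=K(n); T=TW(n) if T is None else T
    r=T[:3,:3]@np.array([(u-cx)/f,(v-cy)/f,1]); o=T[:3,3]
    return o+r*(z-o[2])/r[2]
def dep(n,u,v,d,T=None):
    f,cx,cy=K(n); T=TW(n) if T is None else T
    u=np.asarray(u,float);v=np.asarray(v,float)
    return np.stack([(u-cx)/f*d,(v-cy)/f*d,d],-1)@T[:3,:3].T+T[:3,3]
def proj(n,P,T=None):
    f,cx,cy=K(n); T=TW(n) if T is None else T
    p=(np.asarray(P)-T[:3,3])@T[:3,:3]
    return np.stack([cx+f*p[...,0]/p[...,2],cy+f*p[...,1]/p[...,2]],-1)
def save(name,p,box=None,s=1):
    if box: x0,y0,x1,y1=box; p=p[y0:y1,x0:x1]
    p=cv2.resize(p,None,fx=s,fy=s,interpolation=cv2.INTER_CUBIC)
    cv2.imwrite(f"pics/{name}.png",p[:,:,::-1])
E
python3 - <<'E'
from h import *
z=np.load("pics/top0.npz"); save("topc",z["p"],(205,180,355,285),5.3)
z=np.load("pics/scene0.npz"); save("scenec",z["p"],(285,210,415,315),5.7)
E
```

```text
(no output)
```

View pics/topc.png

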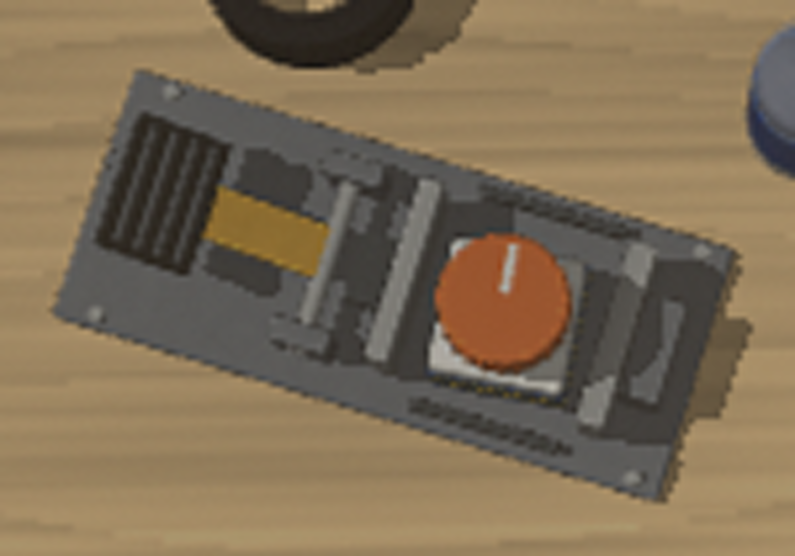

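View pics/scenec.png

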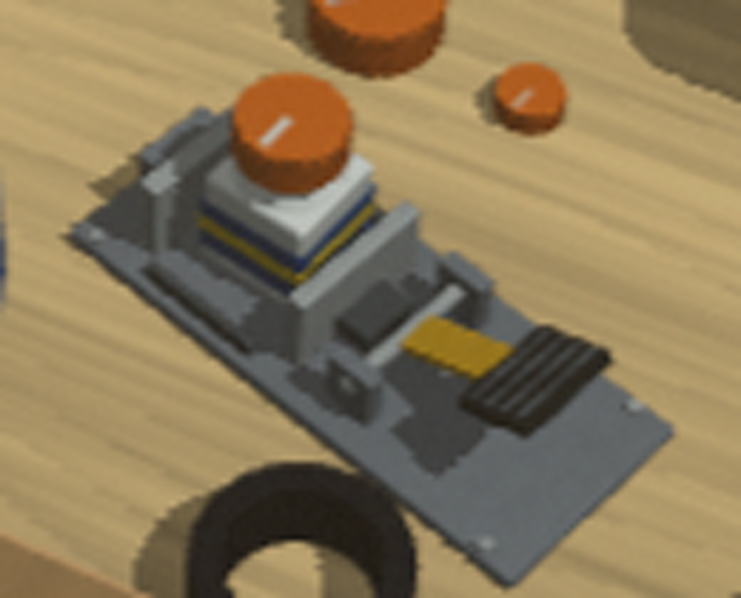

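```bash
cat >> h.py <<'E'
def fit_vice(P,L):  # world pts, local pts (xy)
    P=np.asarray(P)[:,:2];L=np.asarray(L,float)
    a=P-P.mean(0);b=L-L.mean(0)
    th=np.arctan2((b[:,0]*a[:,1]-b[:,1]*a[:,0]).sum(),(a*b).sum())
    R=np.array([[np.cos(th),-np.sin(th)],[np.sin(th),np.cos(th)]])
    o=P.mean(0)-R@L.mean(0)
    return o,th,P-(L@R.T+o)
E
python3 - <<'E'
from h import *
c=lambda x,y:((x+.5)/5.3-.5+205,(y+.5)/5.3-.5+180)
P=[at_z("top",*c(*p),.010) for p in [(138,70),(55,315),(660,500),(738,255)]]
# vice +y = left in image; x: z up => +x = ? y=left(world +y-ish); x = world +x (up in image)
L=[(.065,.23),(-.065,.23),(-.065,-.08),(.065,-.08)]
o,th,r=fit_vice(P,L); print(o,np.degrees(th),r*1000)
R=np.array([[np.cos(th),-np.sin(th)],[np.sin(th),np.cos(th)]])
cap=at_z("top",*c(503,298),.118); print("cap",cap, (cap[:2]-o)@R)
print("pad up by pixel",at_z("top",*c(163,193),.072),"from vice",o+R@[0,.105+.085*np.cos(.4)-.005*np.sin(.4)])
z=np.load("pics/top0.npz");d=z["d"]
u,v=c(503,298);print(dep("top",round(u),round(v),d[round(v),round(u)]))
u,v=c(163,193);print(dep("top",round(u),round(v),d[round(v),round(u)]))
for q in [(263,170),(358,197)]:print(at_z("top",*q,.048))
# orange centroid in top
s=0
E
```

```text
[0.53765426 0.02511489] -18.04806248442771 [[-0.79106942  0.47191888]
 [ 0.60734788 -0.9593441 ]
 [ 2.29329809  0.07354205]
 [-2.10957655  0.41388317]]
cap [0.53512628 0.03916455 0.118     ] [-0.00675638  0.01257517]
pad up by pixel [0.59484982 0.20024075 0.072     ] from vice [0.59383701 0.19753535]
[0.53448249 0.0379269  0.11918832]
[0.59394646 0.20032103 0.07655437]
[0.71903856 0.13487722 0.048     ]
[ 0.64425867 -0.10661162  0.048     ]
```

```bash
cat >> h.py <<'E'
def Rdown(phi):  # tool y axis at world azimuth phi(deg), z down
    p=np.radians(phi); y=np.array([np.cos(p),np.sin(p),0]); z=np.array([0,0,-1.]); x=np.cross(y,z)
    return np.stack([x,y,z],1)
E
python3 - <<'E'
from h import *
np.set_printoptions(precision=3,suppress=True)
print(robot.read_tcp_rot())
for phi in (-18,162): print(phi,robot.ik([.595,.2,.15],Rdown(phi)))
for phi in range(-180,180,30): print(phi,robot.ik([.536,.039,.2],Rdown(phi)),robot.ik([.536,.039,.086],Rdown(phi)) is not None)
E
```

```text
[[ 0.902 -0.432 -0.   ]
 [-0.432 -0.902 -0.001]
 [ 0.     0.001 -1.   ]]
-18 [ 36.371  19.412 -11.5     0.    -59.088 125.629]
162 [ 36.371  19.412 -11.5     0.    -59.088 -54.371]
-180 [ 25.071   8.747 -18.934   0.    -62.319 -25.071] True
-150 [ 25.071   8.747 -18.934   0.    -62.319   4.929] True
-120 [ 25.071   8.747 -18.934   0.    -62.319  34.929] True
-90 [ 25.071   8.747 -18.934   0.    -62.319  64.929] True
-60 [ 25.071   8.747 -18.934   0.    -62.319  94.929] True
-30 [ 25.071   8.747 -18.934   0.    -62.319 124.929] True
0 [ 25.071   8.747 -18.934   0.    -62.319 154.929] True
30 None False
60 [  25.071    8.747  -18.934    0.     -62.319 -145.071] True
90 [  25.071    8.747  -18.934    0.     -62.319 -115.071] True
120 [ 25.071   8.747 -18.934   0.    -62.319 -85.071] True
150 [ 25.071   8.747 -18.934   0.    -62.319 -55.071] True
```

```bash
python3 - <<'E'
from h import *
robot.servo_line([.292,.609,.29],speed=.2)
robot.goto([.575,.125,.31],Rdown(162))
robot.move_gripper(0.0)
pos=robot.read_position();R=robot.read_tcp_rot()
p,d=robot.grab_frame("wrist"); np.savez("pics/w1.npz",p=p,d=d,pos=pos,R=R); save("w1",p)
print(robot.read_t(),pos,robot.read_force(),robot.read_grip_width())
E
```

```text
4.0583 [0.57500534 0.12501298 0.31001826] [-0.10589731 -0.00172829 -0.0608    ] 0.003492678601841607
```

View pics/w1.png

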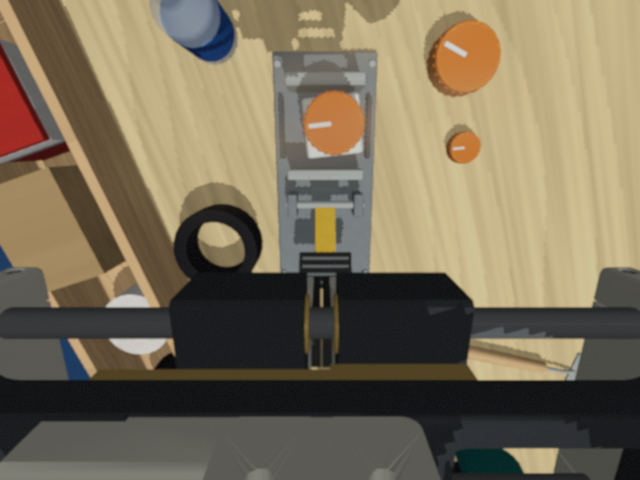

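The wrist view shows the vice upright: plate top corners at about (273,52) and (377,51), cap top at (334,123), and pad at (325,262), partly hidden by the fingers. I'll enlarge it to refine.

```bash
python3 - <<'E'
from h import *
z=np.load("pics/w1.npz"); save("w1c",z["p"],(255,35,400,175),4); save("w1d",z["p"],(255,165,400,285),5)
T=TW("wrist",z["pos"],z["R"])
# overlay predicted vice
o=np.array([.53765,.02511]);th=np.radians(-18.05)
Rv=np.array([[np.cos(th),-np.sin(th)],[np.sin(th),np.cos(th)]])
for l,h in [((.065,-.08),.01),((-.065,-.08),.01),((.065,.23),.01),((-.065,.23),.01),((0,.181),.072),((.033,.160),.063),((-.033,.160),.063)]:
    print(l,proj("wrist",np.r_[o+Rv@l,h],T))
for u,v,hh in [(334,123,.118)]: 
    P=at_z("wrist",u,v,hh,T);print("cap",P,(P[:2]-o)@Rv); print(dep("wrist",u,v,z["d"][v,u],T))
u,v=325,258;print(dep("wrist",u,v,z["d"][v,u],T))
E
```

```text
(0.065, -0.08) [272.34065256  49.4342241 ]
(-0.065, -0.08) [379.07989005  49.58390747]
(0.065, 0.23) [280.19935224 285.63837652]
(-0.065, 0.23) [369.07633026 285.77942241]
(0, 0.181) [325.26943827 268.94124054]
(0.033, 0.16) [298.99621882 250.6688864 ]
(-0.033, 0.16) [351.54054508 250.75083545]
cap [0.53437636 0.03849412 0.118     ] [-0.00725956  0.01171111]
[0.53437451 0.03849238 0.11796567]
[0.5900502  0.18477304 0.06779211]
```

View pics/w1c.png

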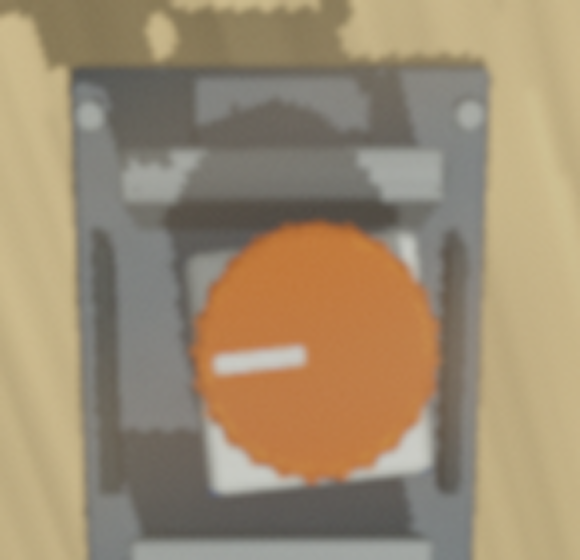

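View pics/w1d.png

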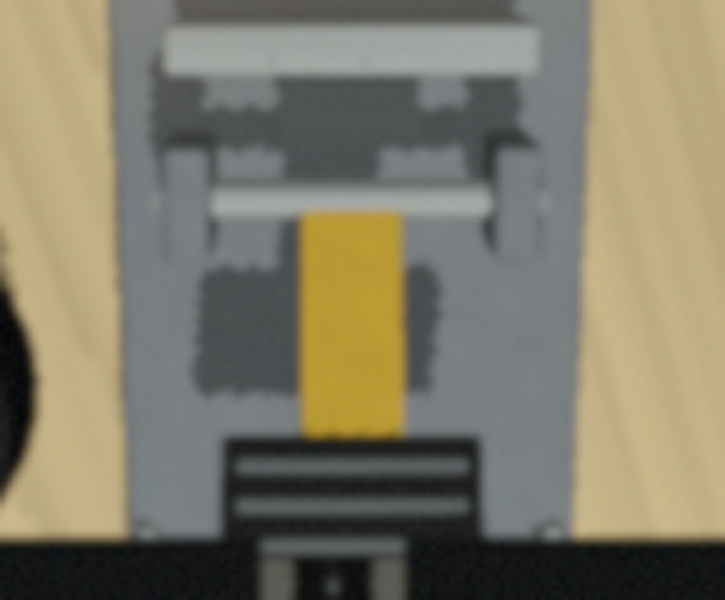

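```bash
cat >> h.py <<'E'
_th=np.radians(-18.05); Rv=np.array([[np.cos(_th),-np.sin(_th)],[np.sin(_th),np.cos(_th)]])
ov=np.array([.53765,.02511])+Rv@[0,.0015]
def V(x,y,z): return np.r_[ov+Rv@[x,y],z]
E
python3 - <<'E'
from h import *
robot.goto(V(0,.183,.10),Rdown(162))
for z,y in [(.075,.183),(.06,.186),(.05,.188),(.043,.189),(.040,.1895),(.038,.190),(.036,.190),(.034,.19),(.032,.19)]:
    robot.servo_line(V(0,y,z),speed=.04)
    f=robot.read_force(); p=robot.read_position(); print(z,p.round(4),f.round(1),round(robot.read_t(),2))
    if f[2]>30: break
E
```

```text
0.075 [0.5948 0.2006 0.0749] [-0.9  0.5  1.3] 5.73
0.06 [0.5963 0.2039 0.0603] [0.2 0.4 2. ] 6.27
0.05 [0.597  0.2058 0.0504] [-0.   1.7  4.2] 6.67
0.043 [0.5973 0.2067 0.0434] [0.6 2.7 4. ] 7.0
0.04 [0.5974 0.2071 0.0405] [0.9 1.7 6.2] 7.25
0.038 [0.5975 0.2072 0.0392] [-1.3  0.6 11.8] 7.5
0.036 [0.5975 0.2072 0.039 ] [-7.9 -0.9 26.8] 7.75
0.034 [0.5976 0.2072 0.0389] [-12.4  -1.5  40.8] 8.0
```

```bash
python3 - <<'E'
from h import *
robot.servo_line(V(0,.19,.12),speed=.15)
robot.goto([.575,.125,.31],Rdown(162))
robot.move_gripper(1.0)
pos=robot.read_position();R=robot.read_tcp_rot()
p,d=robot.grab_frame("wrist"); np.savez("pics/w2.npz",p=p,d=d,pos=pos,R=R); save("w2",p,(240,20,400,290),2.2)
save("w2c",p,(255,35,400,175),4)
p,d=robot.grab_frame("scene"); save("s2",p,(285,200,415,315),5)
print(robot.read_t())
E
```

```text
11.1083
```

View pics/w2.png

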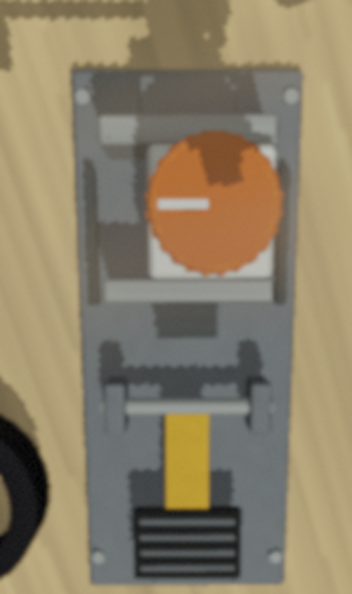

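View pics/w2c.png

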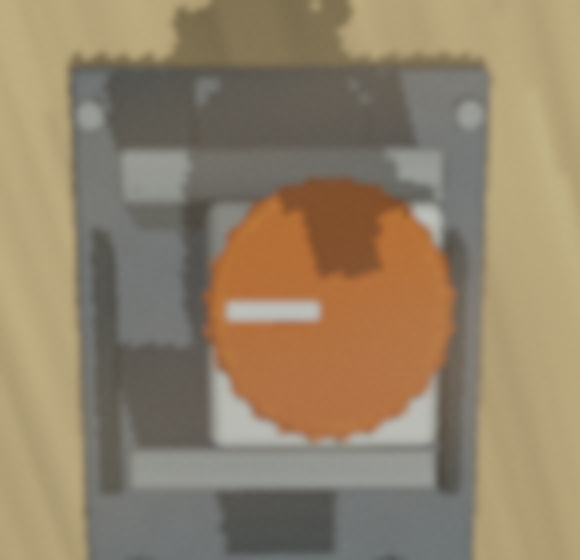

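View pics/s2.png

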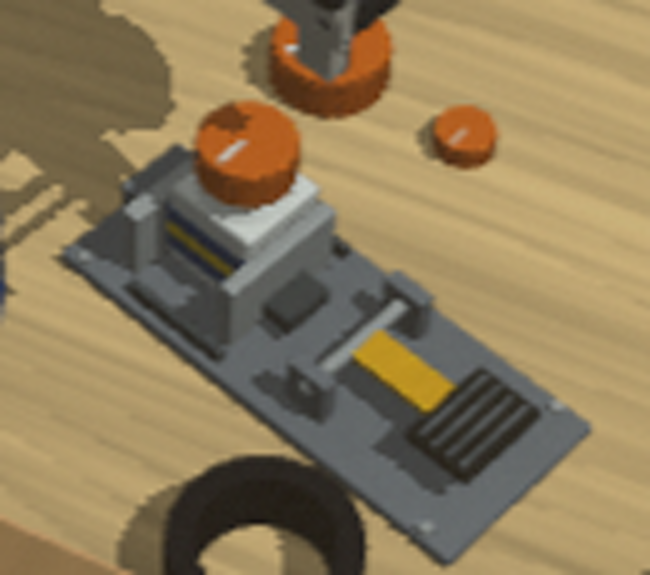

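Pedal level, moving jaw hard against the squared jar, and the cap centred at about (337.6,112). I'll locate the cap from depth over the orange pixels.

```bash
python3 - <<'E'
from h import *
z=np.load("pics/w2.npz");p=z["p"].astype(int);T=TW("wrist",z["pos"],z["R"])
v,u=np.mgrid[:480,:640]
X=dep("wrist",u,v,z["d"],T)
m=(p[...,0]>p[...,2]*1.8)&(X[...,2]>.112)&(X[...,2]<.126)&(abs(u-337)<45)&(abs(v-112)<45)
c,r=cv2.minEnclosingCircle(X[m][:,:2].astype(np.float32)); print(m.sum(),c,r,np.median(X[m][:,2]),X[m][:,:2].mean(0))
P=at_z("wrist",337.6,112.1,.118,T);print(P,(P[:2]-ov)@Rv)
E
```

```text
2904 (0.5280788540840149, 0.029789377003908157) 0.03066725842654705 0.11800793589575917 [0.52767045 0.02962851]
[0.52802602 0.02998459 0.118     ] [-0.01066073  0.00015273]
```

```bash
python3 - <<'E'
from h import *
c=np.array([.5280,.0298])
robot.goto(np.r_[c,.16],Rdown(100))
robot.servo_line(np.r_[c,.086],speed=.12)
print(robot.read_position(),robot.read_force().round(1),robot.read_t())
robot.move_gripper(0.0)
print(robot.read_grip_width()*88,robot.read_position(),robot.read_force().round(1),robot.read_qpos().round(2),robot.read_t())
E
```

```text
[0.52866844 0.03010231 0.08666563] [0.1 0.5 0.1] 12.7917
61.0506862763175 [0.52819973 0.02982501 0.08632468] [-0.4  0.7  3.2] [ 2.449e+01  1.480e+01 -2.818e+01  1.000e-02 -4.699e+01 -1.045e+02] 13.35
```

```bash
python3 - <<'E'
from h import *
q=robot.ik([.5280,.0298,.086],Rdown(100)); print(q)
for a in (20,40,60,78.5):
    t=np.array(q,float);t[5]+=a; robot.movej(t)
    print(a,robot.read_position().round(4),robot.read_force().round(1),robot.read_ft_torque().round(2),round(robot.read_grip_width()*88,2),round(robot.read_t(),2))
R=robot.read_tcp_rot();print(np.degrees(np.arctan2(R[1,1],R[0,1])))
robot.dwell(.2)
p,d=robot.grab_frame("scene"); save("s3",p,(260,150,440,300),4.4)
p,d=robot.grab_frame("wrist"); save("w3",p)
p,d=robot.grab_frame("top"); save("t3",p,(205,150,385,285),4.4)
E
```

```text
[  24.4952117    14.82466056  -28.20226716    0.          -46.97307228
 -104.4952117 ]
20 [0.5287 0.0301 0.0863] [1.8 0.1 3.6] [ 0.39 -0.73 -0.12] 61.08 13.78
40 [0.5285 0.0302 0.0863] [1.3 3.5 4.9] [ 1.27 -0.33 -0.14] 61.03 14.2
60 [0.5282 0.0302 0.0863] [-1.   4.8  5.7] [ 1.5   0.25 -0.11] 61.42 14.62
78.5 [0.5279 0.03   0.0863] [-2.3  3.6  7.2] [ 1.37  0.62 -0.08] 61.17 15.03
178.24894471791316
```

View pics/s3.png

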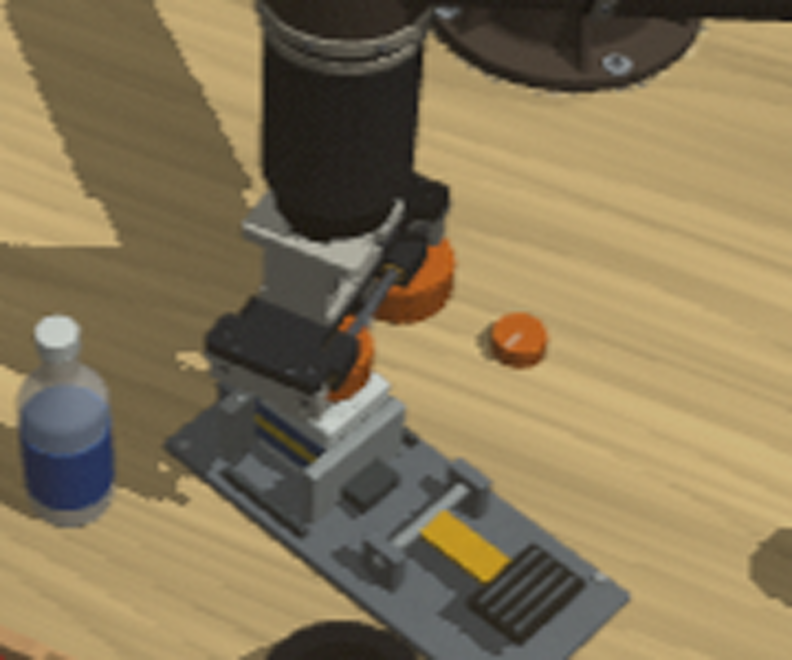

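View pics/w3.png

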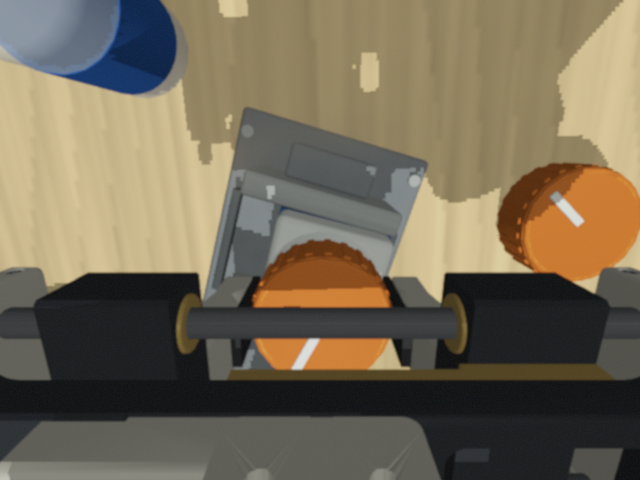

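```bash
python3 - <<'E'
from h import *
pos=robot.read_position();R=robot.read_tcp_rot();T=TW("wrist",pos,R)
p=cv2.imread("pics/w3.png")[:,:,::-1]; save("w3c",p,(240,230,410,380),4.6)
print(robot.read_t())
E
```

```text
15.3833
```

View pics/w3c.png

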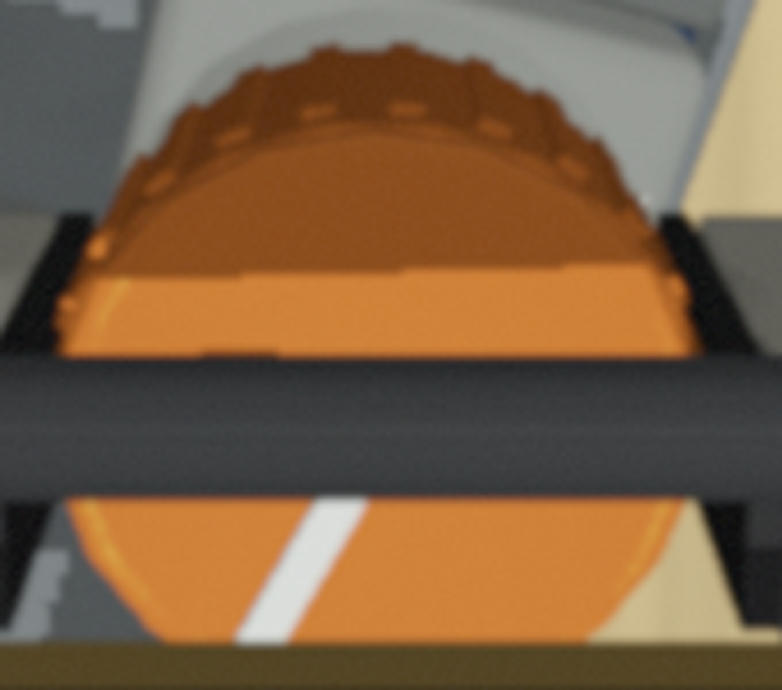

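View pics/t3.png

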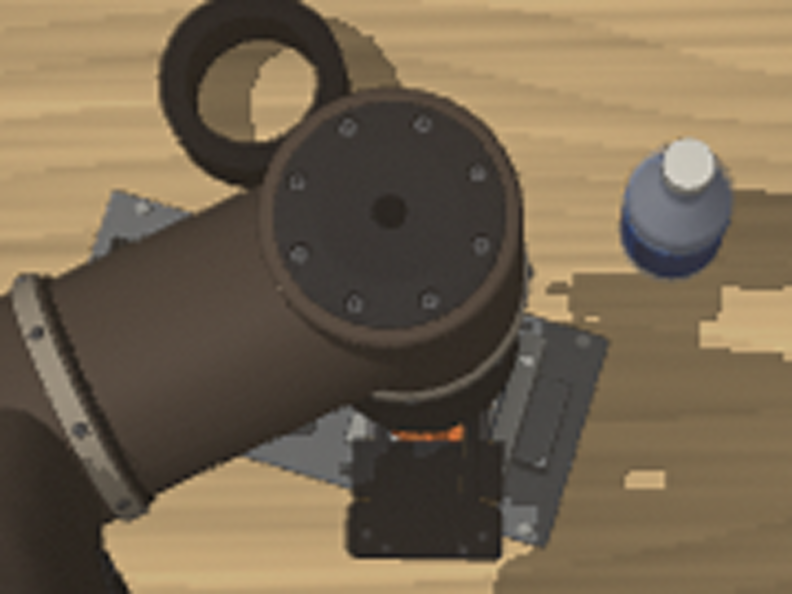

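```bash
python3 - <<'E'
from h import *
pos=robot.read_position();R=robot.read_tcp_rot();T=TW("wrist",pos,R)
c=lambda x,y:((x+.5)/4.6-.5+240,(y+.5)/4.6-.5+230)
a=at_z("wrist",*c(342,497),.118,T);b=at_z("wrist",*c(263,642),.118,T)
print(np.degrees(np.arctan2(*(b-a)[1::-1])), a,b)
E
```

```text
62.20561772588331 [0.53145999 0.03521411 0.118     ] [0.53947702 0.05042337 0.118     ]
```

```bash
python3 - <<'E'
from h import *
R0=robot.read_tcp_rot()
for z in (.089,.095,.108,.131):
    robot.servo_line([.5280,.0298,z],speed=.05)
    print(z,robot.read_position().round(4),robot.read_force().round(1),round(robot.read_grip_width()*88,2),round(robot.read_t(),2))
    if robot.read_force()[2]<-25: break
robot.dwell(.3)
pos=robot.read_position();R=robot.read_tcp_rot();print(R.round(4))
p,d=robot.grab_frame("wrist"); np.savez("pics/w4.npz",p=p,d=d,pos=pos,R=R); save("w4",p)
p,d=robot.grab_frame("scene"); save("s4",p,(260,150,440,300),4.4)
print(robot.read_force(),robot.read_t())
E
```

```text
0.089 [0.5274 0.0293 0.0887] [ 0.  -0.1 -0.3] 61.07 15.63
0.095 [0.5281 0.0298 0.0953] [0.  0.4 0.3] 60.99 15.9
0.108 [0.5283 0.0299 0.1085] [ 0.   0.1 -0.6] 61.21 16.31
0.131 [0.528  0.0298 0.1311] [ 0.1  0.1 -1. ] 61.77 16.92
[[-2.620e-02 -9.997e-01 -5.000e-04]
 [-9.997e-01  2.620e-02 -2.000e-04]
 [ 2.000e-04  5.000e-04 -1.000e+00]]
[-0.28942479 -0.66512948  0.08099702] 17.3167
```

View pics/s4.png

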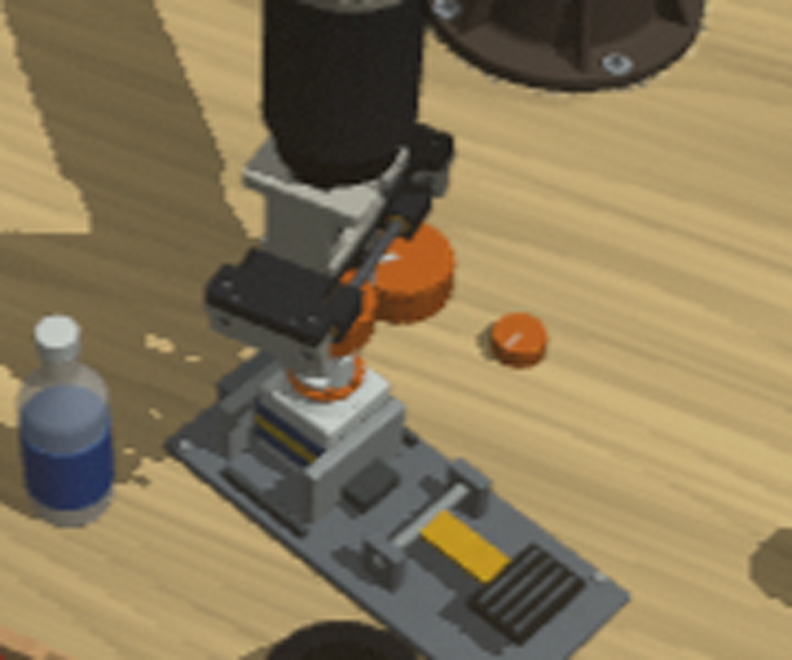

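View pics/w4.png

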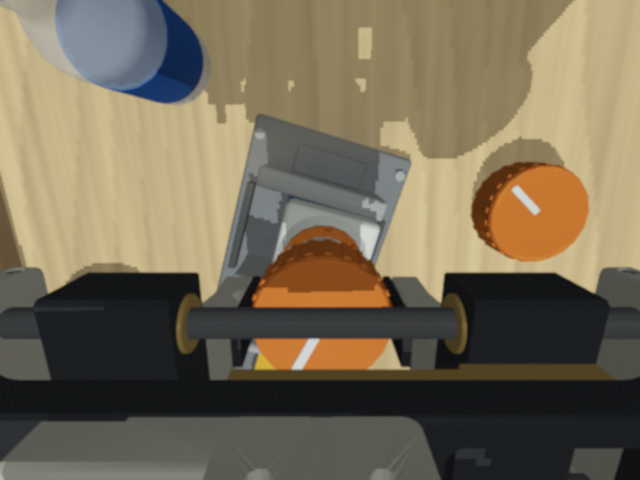

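The cap is off and held level. The white neck with its orange ring is visible below it at about (328,375), the jaws are still shut and the pedal is down. Handing in.

```bash
python3 - <<'E'
from h import *
print(robot.read_grip_width()*88,robot.read_position(),robot.read_t())
robot.job_done()
E
```

```text
61.17299676364546 [0.52792431 0.02979316 0.13082405] 17.3167
the job is handed in; nothing more can be done
```

The cap is off the jar and held level in the gripper, about 2 cm above the mouth. The jar is still standing in the closed vice. I handed the job in at 17.3 s; no verdict is reported.

- **Pedal:** I pressed it to its stop, with the fingertips at z = 39 mm and the force rising to about 41 N there. After release, the pictures showed it level, with the jaws shut on the squared jar.
- **Cap:** I gripped it at 61 mm and turned the gripper about 1.37 rad anticlockwise. The white stroke turned about 80°, matching the gripper, so the cap did not slip. I did not measure the ring's angle itself, but with the stated slack it is at least 1.1 rad.
- **Lift:** I raised it 45 mm straight up, with almost no pull on the wrist, so the jar did not come with it. By calculation the skirt is about 23 mm above the mouth.
- **Last checks:** The final pictures show the bare neck with its orange ring, the pedal down and the jar in the jaws. The bottle and loose caps look unmoved; I did not re-image the far objects (such as the carton and the tape measure) at the end. No check failed or disagreed.

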